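# Serve the bun with the tongs

### The job

A customer has chosen the tall round bun: take the steel tongs, close them on that bun on the cooling rack and lift it, touching the bun with the tongs only. Finish while holding: keep the bun still in the tongs over the middle of the dark wooden tray, about 15 cm above the counter, and do not put it down or let go. Leave the other two bakes, the tray, the bell and the marker where they are.

Things in the scene. Friction and masses are not known exactly. Their poses are not given: they have to be found in the camera images.
- tongs_grip (a point): Steel spring tongs, 200 mm long, 90 g, lying on edge: arms side by side, closing level. Point midway between the two black grip pads, 13 mm above the tongs' lower edge, near their centre of mass. x points to the jaws, y is the closing line, z up. Pads: 54 mm along x, 26 mm high, 55 mm over their outer faces when open. Pivot head 80 mm behind (-x), jaw middle 85 mm, jaw tips 109 mm ahead (+x).
- tongs_jaws (a point): The middle between the two jaws of the tongs, 85 mm ahead of the grip point, 13 mm above the lower edge. The jaws are scoops 48 mm long and 26 mm high; open, they stand 79 mm apart inside (86 mm outside) at their middle.
- tongs_left (a joint): Closing of each arm, rad: 0 open, 0.2 stop; both move alike. Pads 1 mm closer in all = jaws 2.1 mm closer. A spring opens the arms with 7 N at the pads (9 N when shut on the bun), so held at 50 mm over the pads the tongs sit firm with jaws still 68 mm apart. Shut on the bun (about 0.1 rad) the pads are parallel, 40 mm over their faces; 20 to 50 N on the pads is a safe grip.
- bun_center (a point): The tall round bun, the thing to take: golden-brown dome, 46 mm across and 38 mm high, 45 g; this point is its centre, half-way up (19 mm above its underside). It stands on the rack. Its sides are upright from 8 to 20 mm above its underside.
- roll_center (a point): Oblong finger roll with three slashes, 66 x 36 x 30 mm, of the same crust, on the rack; its centre, 15 mm above its underside. Leave it.
- biscuit_center (a point): Flat round biscuit, 54 mm across and only 14 mm high, on the rack; its centre, 7 mm above its underside. Leave it.
- rack_row (a point): Point on top of the black wire cooling rack (fixed, 422 x 292 mm, its top 26 mm above the counter) in the middle of the row of three bakes, 60 mm from the rack's near edge. The row lies along this frame's own x axis, the bakes about 105 mm apart; own y points square to the row, away from the robot; z up.
- tray_middle (a point): Dark wooden tray, 150 x 225 mm, 18 mm high, lying flat on the counter, loose; this point is its middle, 9 mm above the counter.
- service_bell: Chromed service bell, 83 mm across, 62 mm high, bystander; origin under its centre.
- marker_0: Marker pen, 135 mm long, 16 mm thick, lying on the counter, bystander; origin under its middle.
Mind the look-alikes: they are no part of the job. What is shaped like the part that bears bun_center but green, pink or white is not meant.

How it is judged:
By the outcome, as a careful person would: the job done as asked, in the order asked, and still so for the second after the job is handed in, while the arm keeps its last pose, push and grip.
It also fails if it takes over 48 s, if anything falls off the work surface, if the arm or the gripper's body presses on something with over 40 N, if the wrist force passes 120 N, or if a joint passes its speed limit or range.

### The arm

A 6-joint arm with a two-finger parallel gripper is mounted at the origin on a cart in front of the work surface, level with it; the furniture and walls round the work are solid. World frame = base frame: x ahead of the robot, y to its left, z up, the work surface at z = 0. Lengths are in m, angles in rad, forces in N, time in s.
With the tool pointing down it reaches from about 0.35 to 0.875 m from the base axis. Payload 4.2 kg.
Tool frame: the origin (TCP) lies at the very end of the fingers, on their centre line; the grasp point (between the pads) lies 19 mm behind it; z points along the fingers, x is the direction in which the jaws open and shut, and the axes are right-handed (so a half turn about z gives the same grasp; the last joint's range is limited). The gripper opens to 85 mm and grips with 20 to 120 N. Pads are 22 mm wide; open, the fingers measure 114 mm over their backs; the gripper's body (76 mm by 85 mm) begins 54 mm behind the grasp point. The pads swing forward as they close: fully open they stand 13 mm farther back than shut.
Start: joints at [1.367, 0.385, 0.008, 0, -1.194, -0.259], TCP at [0.279, 0.559, 0.231] pointing down, gripper open.
Joint ranges: [-3.14, 3.14], [-1.21, 2.06], [-1.07, 1.41], [-3.16, 2.05], [-2.99, -0.16], [-3.1, 3.1]. Speed limits (rad/s): [2.79, 2.79, 3.14, 3.14, 3.14, 3.14].

### API

Orientations are given as a unit quaternion [w, x, y, z].
In Python, from cell import * gives the robot as it stands. The module is installed in compiled form; this text tells all that it offers.
- The arm moves only by the tool arm_command, never from a script. Its argument "targets" is a list of rows, each a list of 3 entries, a list of its own where there are three numbers: the shift along the world's x, y, z in cm, then the turn, a rotation vector about the world's x, y, z in rad, then the finger opening in cm, from 0 to 8.54. In form: [[[dx, dy, dz], [rx, ry, rz], grip], ...]. A call has 1 to 20 rows; each row shifts and turns the commanded pose from where the row before left it; what a row does not reach is not made up. A row lasts 1/12 s, in which the tool goes at most 41.7 mm and 7.16 degrees, less where a joint would pass 70% of its speed; a pose out of reach is approached as far as the arm can. A call with a gripper value outside its range is refused whole. The fingers move at their own pace and stop on an object; "grip_force" is the grip in N (left out, the last holds). Time passes only in rows, so rows that do not move let the fingers close. It gives the time, the measured TCP pose, the force and the opening at its end, in the units of the state.
- read_state(): the state, without advancing time (a new reading comes with each control period).
- grab_frame(name): name is "scene" or "top"; returns the picture (400x640x3 uint8, red, green, blue); there is no depth.
- camera_model(name): a dict with "fx", "fy", "cx", "cy" (pixels), "world_from_camera" (4x4, takes a point from camera to world coordinates). Camera axes: x right, y down, z forward; pixel columns grow to the right and rows downward; lengths in m; the calibration is good to about 2 mm. A picture is of the moment at which its call begins. camera_model takes no time and is no camera call.
- hand_in(): hands the job in, once; it reports no verdict.
The state is a dict: "clock": time; "joints": joint angles; "qvel": joint speeds; "joint_torque": joint torques, N m; "eef_pos": TCP position; "eef_rot": TCP orientation; "ft_force": force on the tool from outside, world axes, zero at the start; "moment": the same for the moment, N m; "grip_width": finger opening in m.
Only numpy, scipy, OpenCV 4.12 (cv2) and the standard library are available. Lean on these libraries where they do the work, as an engineer would, in place of code of your own. Each camera call takes 0.05 s, during which the arm holds its last target.

## Working session

There is one attempt and no reset: what is moved stays moved. The work goes in short steps, Python scripts to look and compute and a tool call to move; the robot and the scene stay as the last step left them, time stands still between calls to the robot, and variables do not carry over. Pictures are saved under pics/ and viewed, and the job is handed in when it is done.

Besides the shell and the picture viewer there is one more tool, called after "Request:" as a command line: name --argument value ..., lists and objects as JSON in quotes. arm_command: Moves the arm, as the interface text tells. Its arguments: {"type":"object","properties":{"targets":{"type":"array"},"grip_force":{"type":"number"}},"required":["targets"]}

```bash
mkdir -p pics
python3 - <<'E'
from cell import *
import cv2,numpy as np
for n in("scene","top"):
    f=grab_frame(n);cv2.imwrite(f"pics/{n}0.png",f[:,:,::-1]);np.save(f"{n}0.npy",f)
    m=camera_model(n);print(n,m["fx"],m["fy"],m["cx"],m["cy"]);print(np.round(m["world_from_camera"],4))
print(read_state())
E
```

```text
scene 383.3671653420517 383.3671653420517 318.4980003352021 200.01351675957582
[[ 0.6469 -0.5363  0.5421 -0.0566]
 [-0.7626 -0.4592  0.4557 -0.4543]
 [ 0.0046 -0.7082 -0.706   0.8644]
 [ 0.      0.      0.      1.    ]]
top 510.6464190838009 510.6464190838009 315.89725115417576 194.0965741899
[[ 0.0262 -0.9953  0.0929  0.4184]
 [-0.9997 -0.0257  0.0061  0.0621]
 [-0.0037 -0.093  -0.9957  1.4365]
 [ 0.      0.      0.      1.    ]]
{'clock': 0.1, 'joints': array([ 1.36658295e+00,  3.85482710e-01,  6.76994122e-03, -4.57184142e-04,
       -1.19398422e+00, -2.58606449e-01]), 'qvel': array([ 0.00096591, -0.00176814,  0.0033436 ,  0.00073214,  0.00113394,
        0.00083555]), 'joint_torque': array([ 2.67868722e-05, -3.93315196e+01,  1.88930297e+01,  4.19799462e+00,
       -2.57643092e-03,  1.34800229e-05]), 'eef_pos': array([0.27878914, 0.55879884, 0.23032875]), 'eef_rot': array([-8.07734717e-04, -5.26011189e-01,  8.50477090e-01, -5.43908221e-04]), 'ft_force': array([-0.2759124 ,  1.75562096, -0.72451188]), 'moment': array([ 0.04131749, -0.03425007, -0.01119926]), 'grip_width': 0.0854546212065086}
```

View pics/scene0.png

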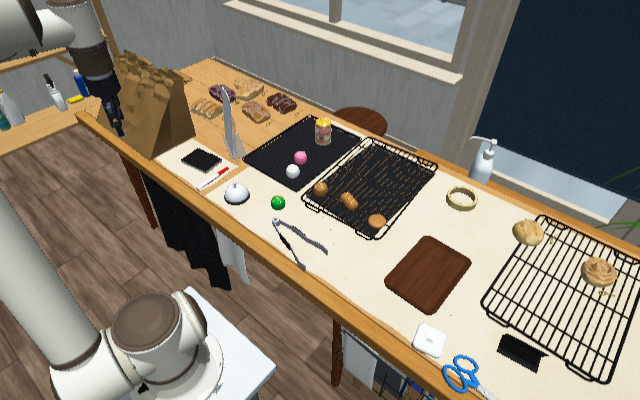

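View pics/top0.png

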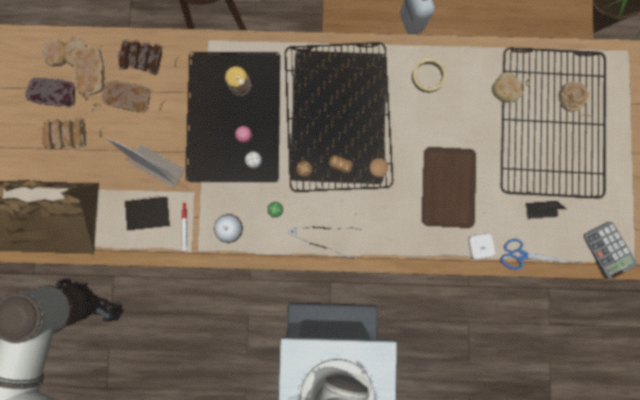

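Candidates (top px): brown round at (304,168), roll (341,163), flat round (378,167), green (275,209), pink (243,133), white (253,159), and pastries on the far rack (508,87) and (573,95). Next I'll take close crops.

Run:
```python
import cv2,numpy as np
t=np.load("top0.npy")[:,:,::-1];s=np.load("scene0.npy")[:,:,::-1]
c=lambda im,x0,x1,y0,y1,k:cv2.resize(np.ascontiguousarray(im[y0:y1,x0:x1]),None,fx=k,fy=k,interpolation=cv2.INTER_CUBIC)
cv2.imwrite("pics/t1.png",c(t,265,395,150,265,5))
cv2.imwrite("pics/s1.png",c(s,260,400,160,275,5))
cv2.imwrite("pics/t2.png",c(t,410,490,140,235,5))
```

```text
(no output)
```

View pics/t1.png

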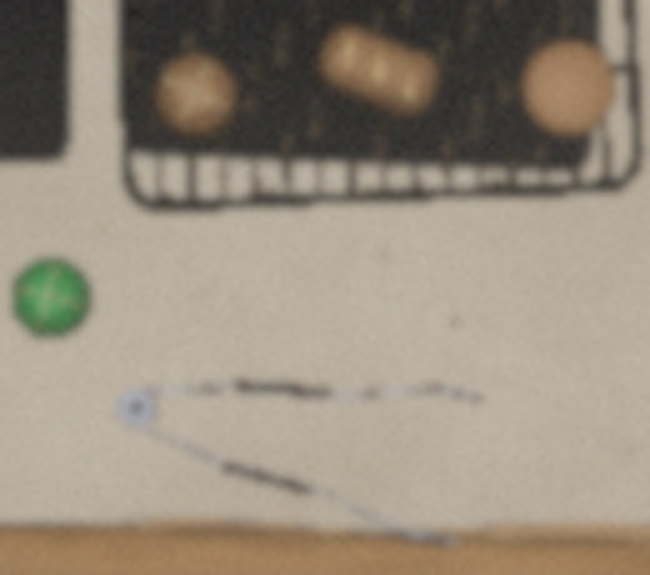

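View pics/s1.png

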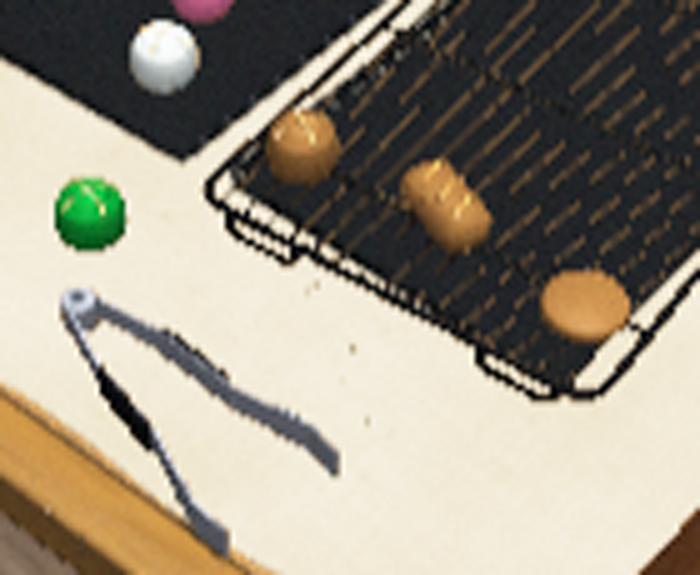

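View pics/t2.png

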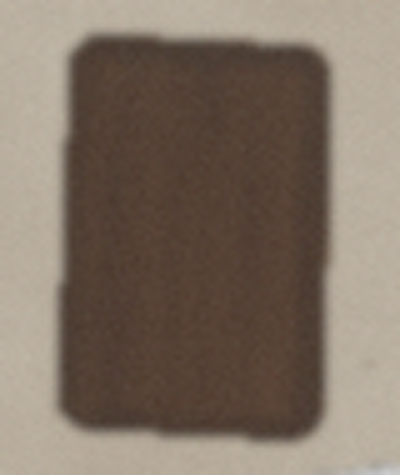

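The bun is the tall golden-brown dome, left end of the row: top (304,168), scene (320.5,189). The tongs' pivot is at top (292,231), with the jaws pointing right (-y). Next I'll measure.

```bash
cat > h.py <<'E'
from cell import *
import numpy as np
def ray(n,u,v,z):
    m=camera_model(n);T=np.array(m["world_from_camera"])
    d=T[:3,:3]@np.array([(u-m["cx"])/m["fx"],(v-m["cy"])/m["fy"],1]);o=T[:3,3]
    return o+d*(z-o[2])/d[2]
def proj(n,p):
    m=camera_model(n);T=np.array(m["world_from_camera"])
    c=T[:3,:3].T@(np.array(p)-T[:3,3]);return c[0]/c[2]*m["fx"]+m["cx"],c[1]/c[2]*m["fy"]+m["cy"]
E
python3 - <<'E'
from h import *
ct=lambda u,v:(265+(u+.5)/5-.5,150+(v+.5)/5-.5)
cs=lambda u,v:(260+(u+.5)/5-.5,160+(v+.5)/5-.5)
for n,p,z in[("bun",(196,92),.042),("roll",(379,70),.041),("bisc",(568,87),.033),("pivot",(136,408),.026),("padU",(283,389),.026),("padL",(265,478),.026),("tipU",(482,399),.026),("tipL",(450,542),.026)]:
    print(n,np.round(ray("top",*ct(*p),z),4))
for n,p,z in[("bun",(303,147),.045),("roll",(446,206),.041),("bisc",(586,305),.033),("pivot",(78,298),.026),("padL",(125,407),.013),("padU",(195,355),.013),("tipU",(337,460),.013),("tipL",(217,540),.013)]:
    print("s",n,np.round(ray("scene",*cs(*p),z),4))
for q in[(75,38),(328,48),(322,436),(62,425)]:
    print(np.round(ray("top",410+q[0]/5-.4,140+q[1]/5-.4,.018),4))
E
```

```text
bun [0.6198 0.1058 0.042 ]
roll [0.6348 0.0052 0.041 ]
bisc [ 0.6292 -0.1001  0.033 ]
pivot [0.4455 0.1344 0.026 ]
padU [0.4581 0.0537 0.026 ]
padL [0.409  0.0623 0.026 ]
tipU [ 0.4555 -0.0561  0.026 ]
tipL [ 0.3768 -0.04    0.026 ]
s bun [0.6131 0.1019 0.045 ]
s roll [0.6329 0.005  0.041 ]
s bisc [ 0.6275 -0.102   0.033 ]
s pivot [0.443  0.1319 0.026 ]
s padL [0.4088 0.0617 0.013 ]
s padU [0.4632 0.0576 0.013 ]
s tipU [ 0.458  -0.0537  0.013 ]
s tipL [ 0.3751 -0.0389  0.013 ]
[ 0.691  -0.2313  0.018 ]
[ 0.6889 -0.3734  0.018 ]
[ 0.471  -0.3695  0.018 ]
[ 0.4734 -0.2255  0.018 ]
```

Request:
arm_command --targets '[[[0,-2.8,0],[0,0,-0.105],8.5],[[0,-2.8,0],[0,0,-0.105],8.5],[[0,-2.8,0],[0,0,-0.105],8.5],[[0,-2.8,0],[0,0,-0.105],8.5],[[0,-2.8,0],[0,0,-0.105],8.5],[[0,-2.8,0],[0,0,-0.105],8.5],[[0.5,-2.8,0],[0,0,-0.105],8.5],[[1,-2.8,0],[0,0,-0.105],8.5],[[1.5,-2.8,0],[0,0,-0.105],8.5],[[1.5,-2.8,0],[0,0,-0.105],8.5],[[1.5,-2.8,0],[0,0,-0.105],8.5],[[1.5,-2.8,0],[0,0,-0.102],8.5],[[1.5,-2.8,0],[0,0,0],8.5],[[1.5,-2.8,0],[0,0,0],8.5],[[1.5,-2.8,0],[0,0,0],8.5],[[1.5,-2.8,0],[0,0,0],8.5],[[1,-2.8,0],[0,0,0],8.5],[[0.4,-2.6,0],[0,0,0],8.5],[[0,0,0],[0,0,0],8.5],[[0,0,0],[0,0,0],8.5]]'

```text
clock: 1.77
eef_pos: [0.4278, 0.0561, 0.231]
eef_rot: [-0.0, 0.076, 0.997, -0.0]
ft_force: [-0.8, -0.3, 0.3]
grip_width: 0.0848
```

Request:
arm_command --targets '[[[0.5,0.1,-2.5],[0,0,0],8.5],[[0,0,-3],[0,0,0],8.5],[[0,0,-3],[0,0,0],8.5],[[0,0,-3],[0,0,0],8.5],[[0,0,-3],[0,0,0],8.5],[[0,0,-2.5],[0,0,0],8.5],[[0,0,0],[0,0,0],8.5],[[0,0,0],[0,0,0],8.5]]'

```text
clock: 2.43
eef_pos: [0.4325, 0.0587, 0.0608]
eef_rot: [-0.001, 0.074, 0.997, -0.001]
ft_force: [1.7, -0.1, 0.5]
grip_width: 0.085
```

Run:
```python
from h import *
import cv2
s=grab_frame("scene")[:,:,::-1]
cv2.imwrite("pics/s2.png",cv2.resize(s[150:290,220:400],None,fx=4,fy=4,interpolation=2))
print(read_state()["eef_pos"])
```

```text
[0.43360428 0.05914084 0.061975  ]
```

View pics/s2.png

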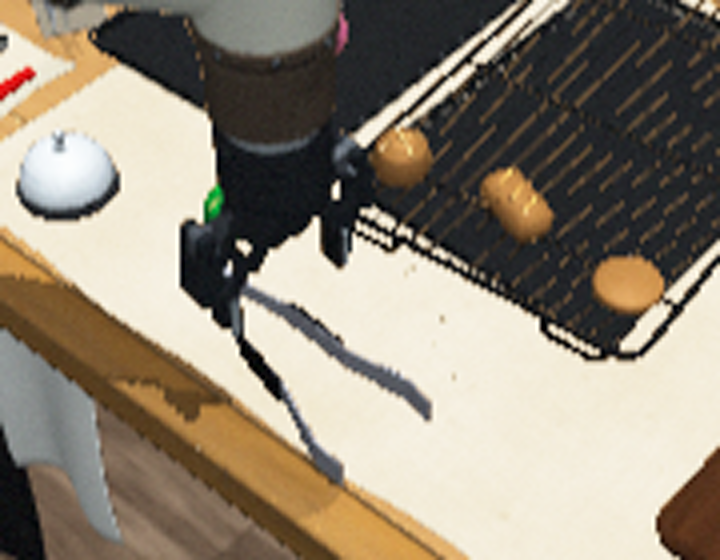

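The open fingers hang above the tongs and straddle the pads, with nothing in the way. I'll go down.

Request:
arm_command --targets '[[[0,-0.1,-2],[0,0,0],8.5],[[0,0,-1.5],[0,0,0],8.5],[[0,0,-1],[0,0,0],8.5],[[0,0,-0.7],[0,0,0],8.5],[[0,0,-0.5],[0,0,0],8.5],[[0,0,0],[0,0,0],8.5],[[0,0,0],[0,0,0],8.5],[[0,0,0],[0,0,0],8.5]]'

```text
clock: 3.15
eef_pos: [0.4337, 0.0577, 0.0051]
eef_rot: [0.001, 0.074, 0.997, 0.0]
ft_force: [0.0, -0.2, -0.1]
grip_width: 0.0851
```

Lower to about 2 mm, then close to 5.0 cm.

Request:
arm_command --targets '[[[0,0,-0.3],[0,0,0],8.5],[[0,0,0],[0,0,0],7.5],[[0,0,0],[0,0,0],6.5],[[0,0,0],[0,0,0],6],[[0,0,0],[0,0,0],5.6],[[0,0,0],[0,0,0],5.3],[[0,0,0],[0,0,0],5],[[0,0,0],[0,0,0],5],[[0,0,0],[0,0,0],5],[[0,0,0],[0,0,0],5],[[0,0,0],[0,0,0],5],[[0,0,0],[0,0,0],5]]' --grip_force 35

```text
clock: 4.15
eef_pos: [0.4339, 0.0575, 0.0022]
eef_rot: [0.001, 0.074, 0.997, 0.0]
ft_force: [-0.2, -1.0, 7.5]
grip_width: 0.0504
```

Run:
```python
from h import *
import cv2
s=grab_frame("scene")[:,:,::-1]
cv2.imwrite("pics/s3.png",cv2.resize(s[150:290,220:400],None,fx=4,fy=4,interpolation=2))
print(read_state())
```

```text
{'clock': 4.2, 'joints': array([ 0.50582082,  0.40600653, -0.71443106,  0.00101693, -0.4485736 ,
       -0.65498868]), 'qvel': array([-0.00091455,  0.00137455,  0.0009152 , -0.00118084, -0.00181938,
       -0.00102692]), 'joint_torque': array([ 3.80141996e-01, -2.72724760e+01,  7.97668666e+00,  1.44325789e+00,
        2.66615376e-01, -1.02579041e-03]), 'eef_pos': array([0.43386286, 0.05748489, 0.00220514]), 'eef_rot': array([8.67547986e-04, 7.40580685e-02, 9.97253507e-01, 3.04708427e-04]), 'ft_force': array([-0.67440368, -2.06233189,  7.95753438]), 'moment': array([-0.26910359,  0.11370325,  0.04584521]), 'grip_width': 0.05032496647287482}
```

View pics/s3.png

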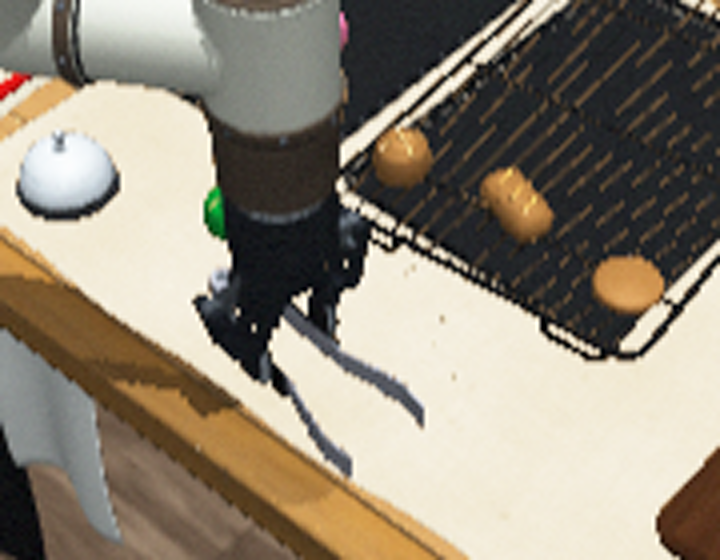

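Tongs held at 50.3 mm, jaws still open. Lifting.

Request:
arm_command --targets '[[[0,0,0.5],[0,0,0],5],[[0,0,1],[0,0,0],5],[[0,0,2],[0,0,0],5],[[0,0,2.5],[0,0,0],5],[[0,0,2.5],[0,0,0],5],[[0,0,2],[0,0,0],5],[[0,0,1],[0,0,0],5],[[0,0,0],[0,0,0],5],[[0,0,0],[0,0,0],5]]'

```text
clock: 4.95
eef_pos: [0.4327, 0.0572, 0.1164]
eef_rot: [0.0, 0.075, 0.997, 0.0]
ft_force: [0.2, 0.5, -1.3]
grip_width: 0.0502
```

Run:
```python
from h import *
import cv2
s=grab_frame("scene")[:,:,::-1]
cv2.imwrite("pics/s4.png",cv2.resize(s[130:270,220:400],None,fx=4,fy=4,interpolation=2))
```

```text
(no output)
```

View pics/s4.png

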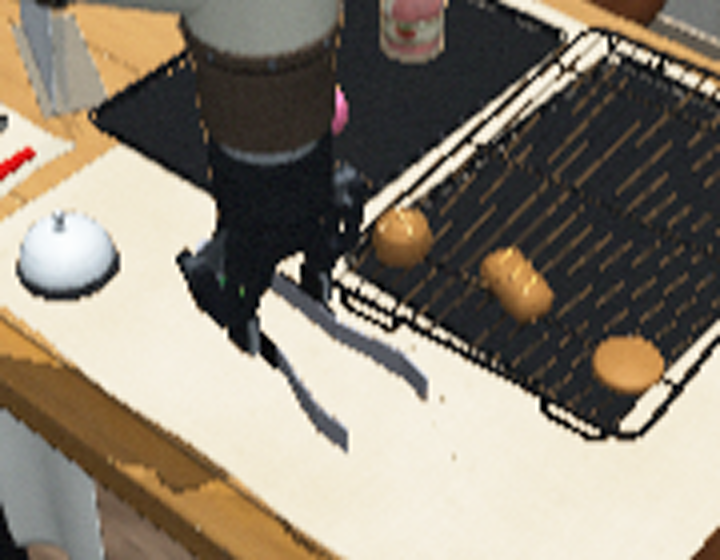

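Request:
arm_command --targets '[[[0.3,0.2,0],[0,0,0.05],5],[[0.6,0.3,0],[0,0,0.1],5],[[0.6,0.3,0],[0,0,0.107],5],[[0.6,0.3,0],[0,0,0.107],5],[[0.6,0.3,0],[0,0,0.107],5],[[0.6,0.3,0],[0,0,0.107],5],[[0.6,0.3,0],[0,0,0.107],5],[[0.6,0.3,0],[0,0,0.107],5],[[0.6,0.3,0],[0,0,0.107],5],[[0.6,0.3,0],[0,0,0.107],5],[[0.6,0.3,0],[0,0,0.107],5],[[0.6,0.3,0],[0,0,0.107],5],[[0.6,0.3,0],[0,0,0.107],5],[[0.6,0.3,0],[0,0,0.107],5],[[0.6,0.3,0],[0,0,0.107],5],[[0.6,0.3,0],[0,0,0.107],5],[[0.6,0.2,0],[0,0,0.1],5],[[0.3,0.1,0],[0,0,0.08],5],[[0,0,0],[0,0,0],5],[[0,0,0],[0,0,0],5]]'

```text
clock: 6.67
eef_pos: [0.5341, 0.1069, 0.1146]
eef_rot: [0.002, 0.743, -0.669, -0.001]
ft_force: [0.4, 0.1, -1.7]
grip_width: 0.0501
```

Run:
```python
from h import *
import cv2
s=grab_frame("scene")[:,:,::-1];t=grab_frame("top")[:,:,::-1]
np.save("s5.npy",s);np.save("t5.npy",t)
cv2.imwrite("pics/s5.png",cv2.resize(s[130:270,220:400],None,fx=4,fy=4,interpolation=2))
cv2.imwrite("pics/t5.png",cv2.resize(t[130:250,250:400],None,fx=5,fy=5,interpolation=2))
print(read_state()["eef_pos"],read_state()["eef_rot"])
```

```text
[0.53425049 0.10690243 0.11534359] [ 9.95109299e-04  7.43702515e-01 -6.68509809e-01 -4.63330482e-04]
```

View pics/s5.png

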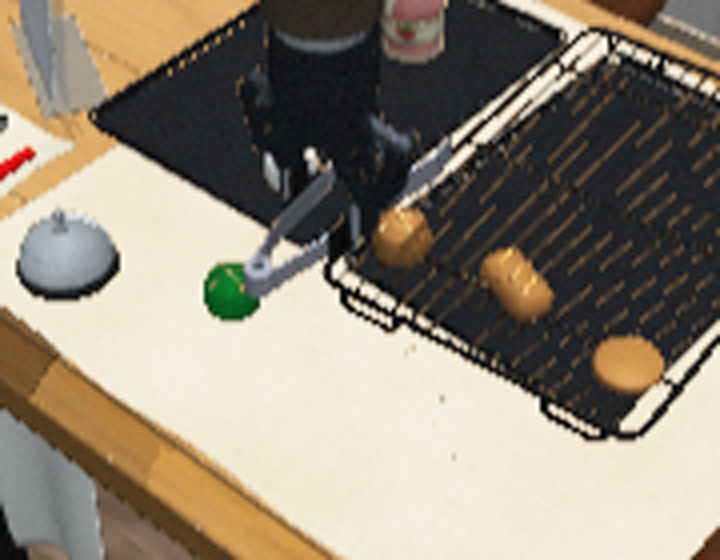

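View pics/t5.png

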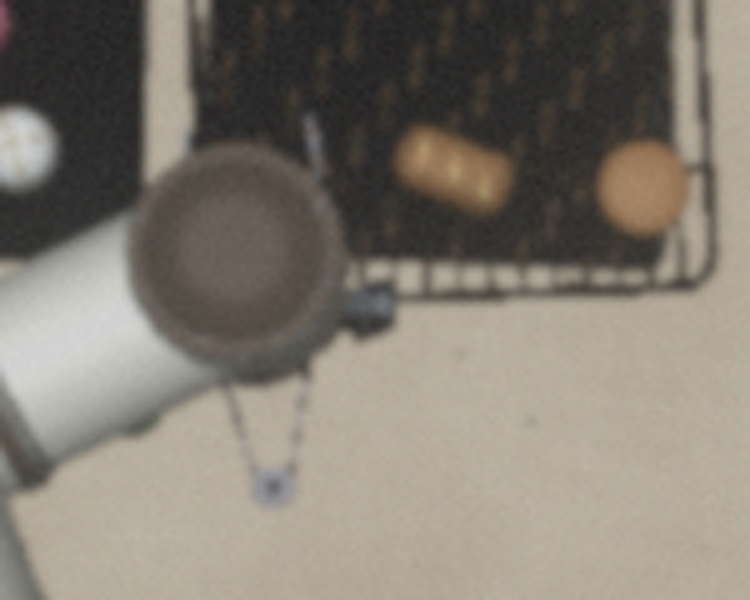

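Run:
```python
from h import *
import cv2
print("green",ray("top",275.3,209.3,.018))
for z in(.130,.139,.148):print("pivot top",z,np.round(ray("top",304,227,z),4),"scene",np.round(ray("scene",284.1,196.6,z),4))
st=read_state();tcp=st["eef_pos"];X=np.array([.994,.106,0]);Y=np.array([-.106,.994,0]);Z=np.array([0,0,1])
g=tcp+Z*.011
print("pred pivot",g-.08*X)
s=np.load("s5.npy").copy();t=np.load("t5.npy").copy()
S=cv2.resize(s[130:270,220:400],None,fx=4,fy=4,interpolation=2);Tt=cv2.resize(t[130:250,250:400],None,fx=5,fy=5,interpolation=2)
for a,y in((-.08,0),(.061,.036),(.061,-.036),(.109,.036),(.109,-.036),(.085,0)):
  for dz in(-.013,.013):
    p=g+a*X+y*Y+dz*Z
    u,v=proj("scene",p);cv2.circle(S,(int((u-220+.5)*4),int((v-130+.5)*4)),3,(0,0,255),1)
    u,v=proj("top",p);cv2.circle(Tt,(int((u-250+.5)*5),int((v-130+.5)*5)),3,(0,0,255),1)
cv2.imwrite("pics/s5b.png",S);cv2.imwrite("pics/t5b.png",Tt)
```

```text
green [0.50526332 0.18258014 0.018     ]
pivot top 0.13 [0.455  0.0982 0.13  ] scene [0.4561 0.0997 0.13  ]
pivot top 0.139 [0.4548 0.098  0.139 ] scene [0.4499 0.0929 0.139 ]
pivot top 0.148 [0.4545 0.0977 0.148 ] scene [0.4436 0.0861 0.148 ]
pred pivot [0.45473049 0.09842243 0.12634359]
```

View pics/s5b.png

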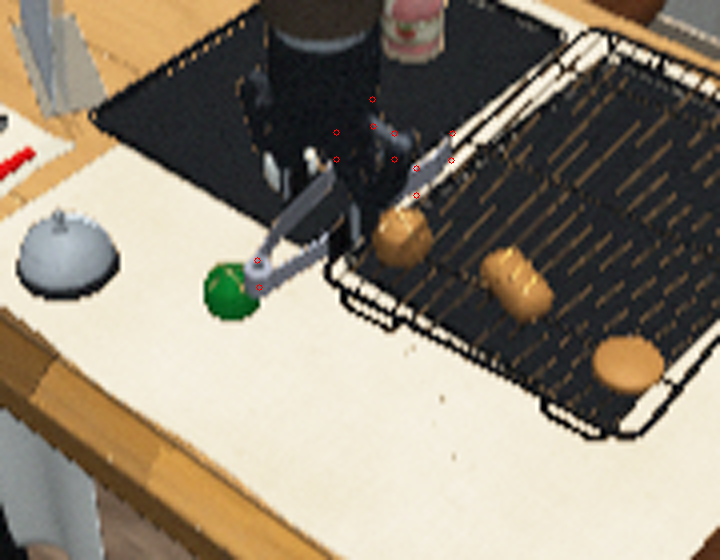

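View pics/t5b.png

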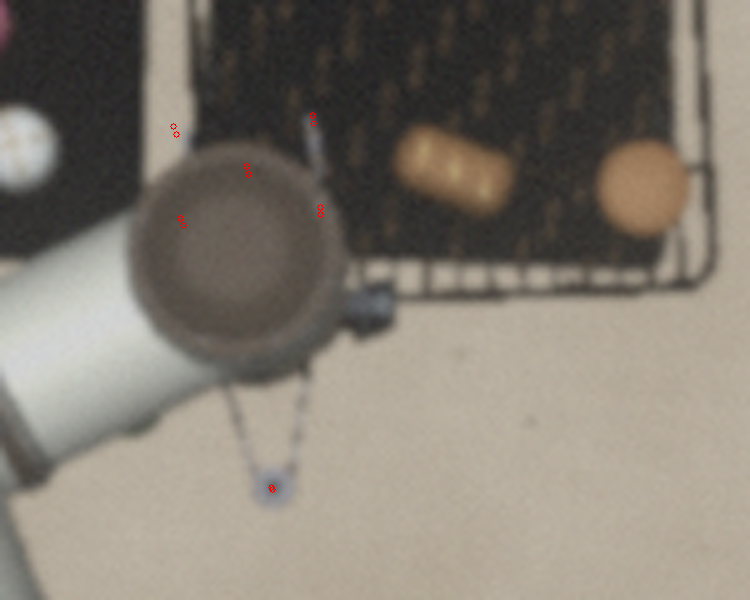

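Request:
arm_command --targets '[[[0,-0.5,0],[0,0,0],5],[[0,-0.5,-0.5],[0,0,0],5],[[0,0,-1],[0,0,0],5],[[0,0,-1.5],[0,0,0],5],[[0,0,-0.8],[0,0,0],5],[[0,0,0],[0,0,0],5],[[0,0,0],[0,0,0],5],[[0,0,0],[0,0,0],5]]'

```text
clock: 7.43
eef_pos: [0.5354, 0.0973, 0.0786]
eef_rot: [-0.0, 0.744, -0.668, 0.0]
ft_force: [0.3, -0.2, -1.1]
grip_width: 0.0502
```

Run:
```python
from h import *
import cv2
s=grab_frame("scene")[:,:,::-1];t=grab_frame("top")[:,:,::-1]
cv2.imwrite("pics/s6.png",cv2.resize(s[160:230,270:370],None,fx=7,fy=7,interpolation=2))
cv2.imwrite("pics/t6.png",cv2.resize(t[130:250,250:400],None,fx=5,fy=5,interpolation=2))
print(read_state()["eef_pos"],read_state()["eef_rot"])
```

```text
[0.53551304 0.09748955 0.07896474] [-6.45869945e-04  7.44363810e-01 -6.67773907e-01  3.32354283e-04]
```

View pics/s6.png

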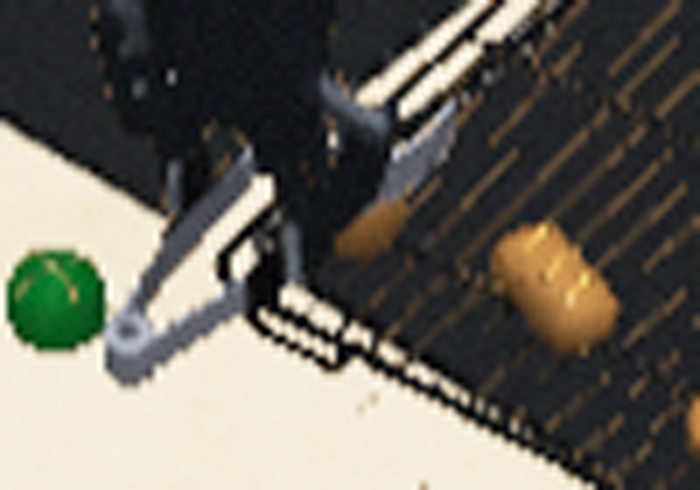

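View pics/t6.png

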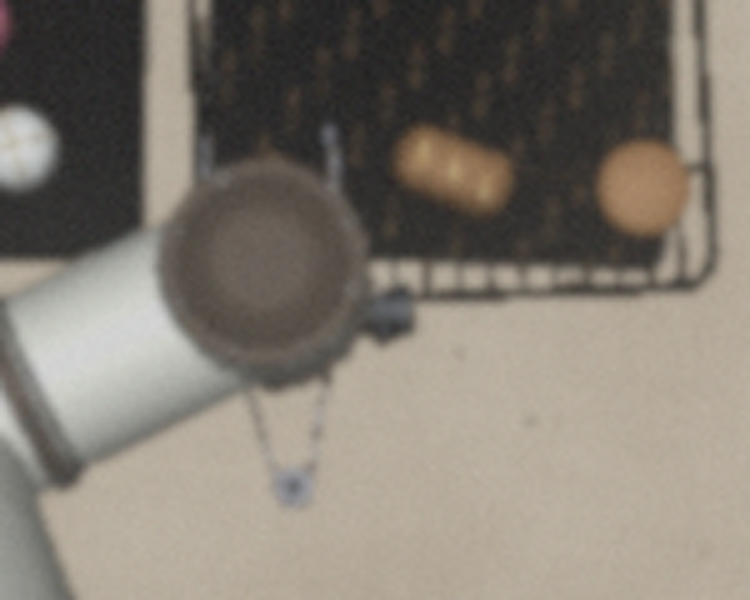

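Jaw middle projects to within about 1 mm of the bun axis, clear of roll and green ball. Descending.

Request:
arm_command --targets '[[[0,0,-1],[0,0,0],5],[[0,0,-1.2],[0,0,0],5],[[0,0,-1],[0,0,0],5],[[0,0,-0.8],[0,0,0],5],[[0,0,-0.4],[0,0,0],5],[[0,0,0],[0,0,0],5],[[0,0,0],[0,0,0],5]]'

```text
clock: 8.12
eef_pos: [0.5351, 0.0973, 0.0341]
eef_rot: [0.0, 0.744, -0.668, 0.0]
ft_force: [0.1, -0.0, -0.8]
grip_width: 0.05
```

Run:
```python
from h import *
import cv2
s=grab_frame("scene")[:,:,::-1];t=grab_frame("top")[:,:,::-1]
cv2.imwrite("pics/s7.png",cv2.resize(s[160:230,270:370],None,fx=7,fy=7,interpolation=2))
cv2.imwrite("pics/t7.png",cv2.resize(t[130:250,250:400],None,fx=5,fy=5,interpolation=2))
print(read_state()["eef_pos"],read_state()["ft_force"])
```

```text
[0.53545193 0.09745235 0.03473397] [-0.30364583  0.30024187 -0.89198391]
```

View pics/s7.png

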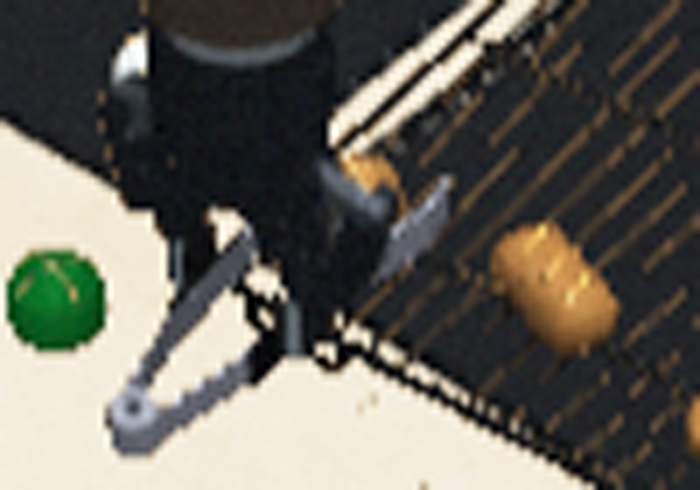

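View pics/t7.png

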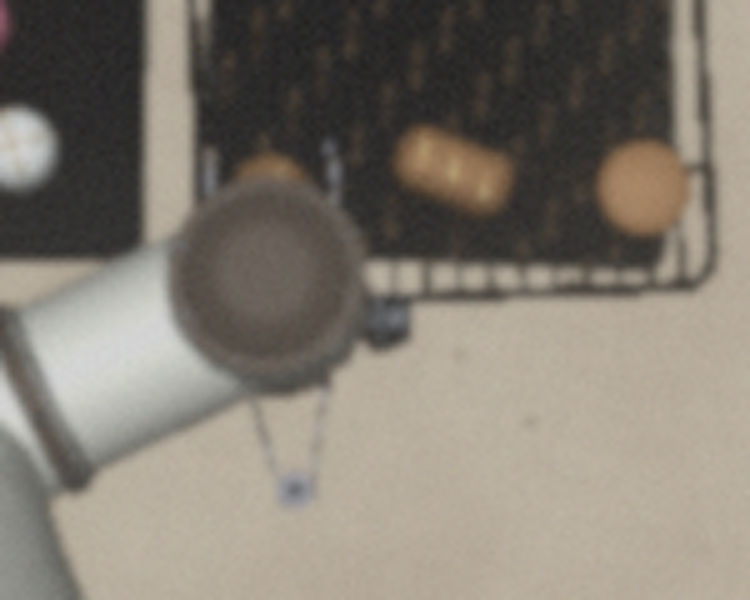

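The bun (top crop about (270,165)) sits centred between the jaws (210/332). No contact force. Closing.

Request:
arm_command --targets '[[[0,0,0],[0,0,0],4.7],[[0,0,0],[0,0,0],4.5],[[0,0,0],[0,0,0],4.3],[[0,0,0],[0,0,0],4.1],[[0,0,0],[0,0,0],3.9],[[0,0,0],[0,0,0],3.6],[[0,0,0],[0,0,0],3.2],[[0,0,0],[0,0,0],3],[[0,0,0],[0,0,0],3],[[0,0,0],[0,0,0],3],[[0,0,0],[0,0,0],3],[[0,0,0],[0,0,0],3]]' --grip_force 38

```text
clock: 9.22
eef_pos: [0.5351, 0.0973, 0.0344]
eef_rot: [-0.0, 0.744, -0.668, 0.0]
ft_force: [-0.2, 0.5, 1.0]
grip_width: 0.038
```

Run:
```python
from h import *
print(read_state()["eef_pos"],read_state()["ft_force"],read_state()["grip_width"])
```

```text
[0.53513612 0.09728229 0.03441756] [-0.20776103  0.46265537  1.01524318] 0.03798336063099009
```

Request:
arm_command --targets '[[[0,0,0.2],[0,0,0],3],[[0,0,0.4],[0,0,0],3],[[0,0,0.7],[0,0,0],3],[[0,0,1],[0,0,0],3],[[0,0,1],[0,0,0],3],[[0,0,0.7],[0,0,0],3],[[0,0,0],[0,0,0],3],[[0,0,0],[0,0,0],3]]'

```text
clock: 9.88
eef_pos: [0.5353, 0.0975, 0.0752]
eef_rot: [-0.001, 0.744, -0.668, 0.0]
ft_force: [-0.1, 0.4, -0.8]
grip_width: 0.0383
```

Run:
```python
from h import *
import cv2
s=grab_frame("scene")[:,:,::-1];t=grab_frame("top")[:,:,::-1]
cv2.imwrite("pics/s8.png",cv2.resize(s[160:230,270:370],None,fx=7,fy=7,interpolation=2))
cv2.imwrite("pics/t8.png",cv2.resize(t[130:250,250:400],None,fx=5,fy=5,interpolation=2))
print(read_state()["eef_pos"],read_state()["ft_force"],read_state()["grip_width"])
```

```text
[0.53464883 0.0971397  0.07415569] [-0.03630382 -0.57605788 -1.19277797] 0.037980766850192166
```

View pics/s8.png

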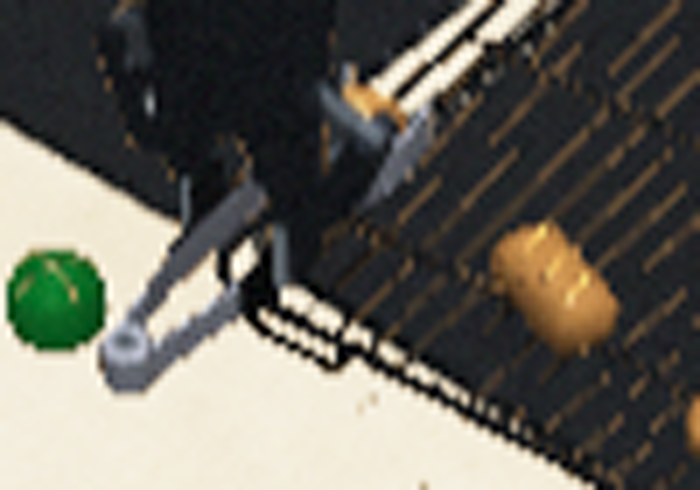

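View pics/t8.png

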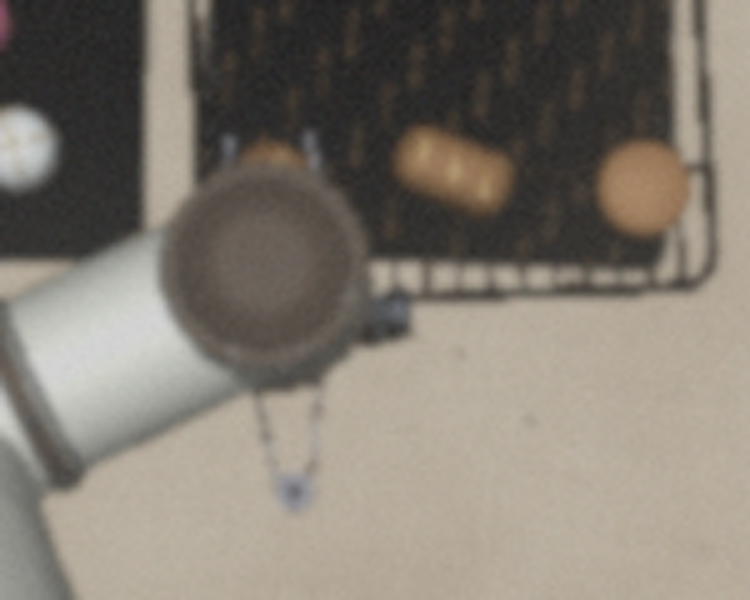

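The bun rides up with the tongs and the other bakes have not moved. I'll raise it to carry height first.

Request:
arm_command --targets '[[[0,0,0.5],[0,0,0],3],[[0,0,1],[0,0,0],3],[[0,0,1.3],[0,0,0],3],[[0,0,1.3],[0,0,0],3],[[0,-0.3,1.2],[0,0,0],3],[[0,-0.6,0.8],[0,0,0],3],[[-0.1,-1,0.4],[0,0,0],3],[[-0.1,-1.4,0],[0,0,0],3],[[-0.2,-1.7,0],[0,0,0],3],[[-0.2,-2,0],[0,0,0],3],[[-0.2,-2,0],[0,0,0],3],[[-0.2,-2,0],[0,0,0],3],[[-0.2,-2,0],[0,0,0],3],[[-0.2,-2,0],[0,0,0],3],[[-0.2,-2,0],[0,0,0],3],[[-0.2,-2,0],[0,0,0],3],[[-0.2,-2,0],[0,0,0],3],[[-0.2,-2,0],[0,0,0],3],[[-0.2,-2,0],[0,0,0],3],[[-0.2,-2,0],[0,0,0],3]]'

```text
clock: 11.65
eef_pos: [0.5074, -0.1747, 0.1384]
eef_rot: [0.001, 0.744, -0.668, -0.001]
ft_force: [-0.3, -0.9, -0.5]
grip_width: 0.0385
```

Request:
arm_command --targets '[[[-0.2,-2,0],[0,0,0],3],[[-0.2,-2,0],[0,0,0],3],[[-0.2,-2,0],[0,0,0],3],[[-0.2,-1.9,0],[0,0,0],3],[[-0.2,-1.7,0],[0,0,0],3],[[-0.2,-1.4,0],[0,0,0],3],[[0,-1.1,0],[0,0,0],3],[[0,-0.8,0],[0,0,0],3],[[0,-0.5,0],[0,0,0],3],[[0,-0.2,0],[0,0,0],3],[[0,0,0],[0,0,0],3],[[0,0,0],[0,0,0],3],[[0,0,0],[0,0,0],3]]'

```text
clock: 12.73
eef_pos: [0.4971, -0.3082, 0.1393]
eef_rot: [-0.0, 0.745, -0.668, -0.0]
ft_force: [-1.0, -0.8, -2.0]
grip_width: 0.0383
```

Run:
```python
from h import *
import cv2
s=grab_frame("scene")[:,:,::-1];t=grab_frame("top")[:,:,::-1]
cv2.imwrite("pics/s9.png",cv2.resize(s[130:310,260:500],None,fx=3.3,fy=3.3,interpolation=2))
cv2.imwrite("pics/t9.png",cv2.resize(t[120:270,250:510],None,fx=3,fy=3,interpolation=2))
print(read_state())
```

```text
{'clock': 12.8333, 'joints': array([-2.78301506e-01,  3.97736835e-01, -2.19933251e-01, -9.13096915e-05,
       -9.53070237e-01,  1.95823008e+00]), 'qvel': array([-6.73676387e-05,  2.19796617e-03,  6.42294523e-04,  1.23117419e-03,
        1.90479959e-03, -1.47830149e-03]), 'joint_torque': array([-6.52414234e-02, -3.82019520e+01,  1.69712806e+01,  3.82667854e+00,
        1.93904870e-02, -2.26045318e-04]), 'eef_pos': array([ 0.49713207, -0.30821028,  0.13941186]), 'eef_rot': array([-4.57157383e-05,  7.44601632e-01, -6.67509107e-01,  8.90968088e-06]), 'ft_force': array([-0.85723916,  0.28692964, -0.99937438]), 'moment': array([-0.01978387, -0.02703565, -0.0056372 ]), 'grip_width': 0.038350694200629844}
```

View pics/s9.png

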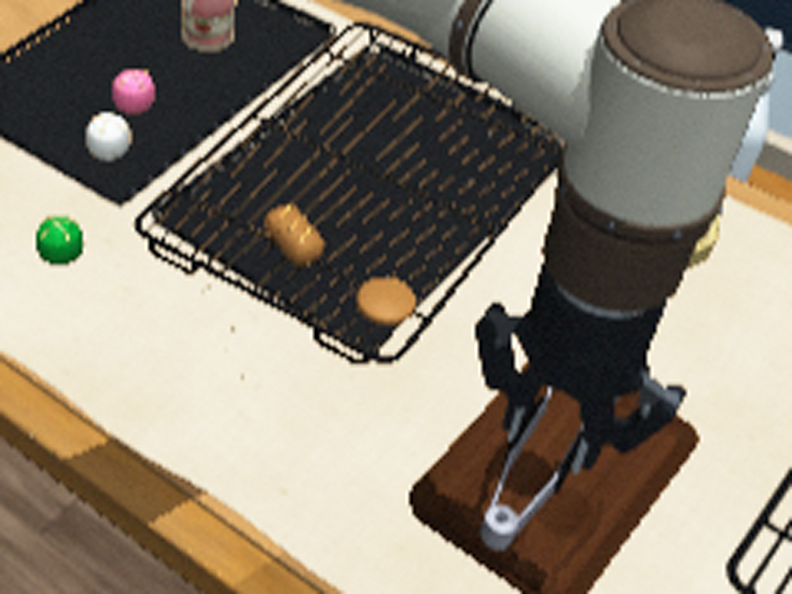

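View pics/t9.png

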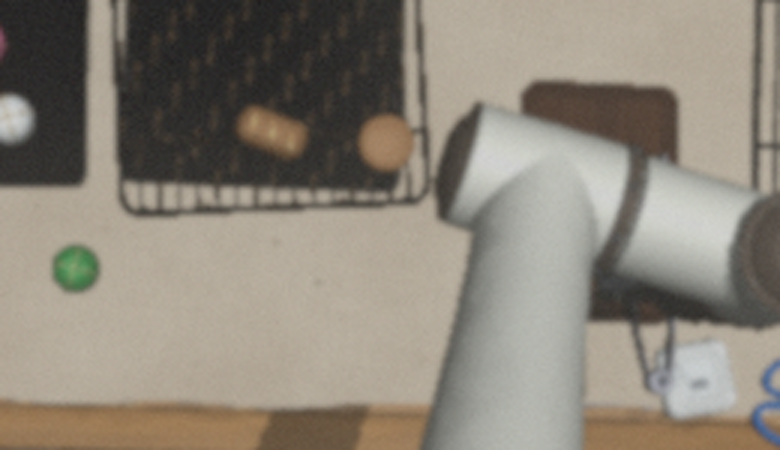

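The grip width (38.3 mm) says the bun is still held, but the gripper hides it from both cameras. I'll turn the tongs about the bun so the camera can see it.

Request:
arm_command --targets '[[[0.1,0.2,0],[0,0,-0.03],3],[[0.2,0.4,0],[0,0,-0.06],3],[[0.3,0.6,0],[0,0,-0.085],3],[[0.3,0.7,0],[0,0,-0.095],3],[[0.3,0.7,0],[0,0,-0.1],3],[[0.4,0.7,0],[0,0,-0.1],3],[[0.4,0.7,0],[0,0,-0.1],3],[[0.4,0.7,0],[0,0,-0.1],3],[[0.3,0.7,0],[0,0,-0.1],3],[[0.3,0.7,0],[0,0,-0.1],3],[[0.3,0.7,0],[0,0,-0.095],3],[[0.3,0.6,0],[0,0,-0.085],3],[[0.3,0.4,0],[0,0,-0.06],3],[[0.1,0.3,0],[0,0,-0.03],3],[[0,0,0],[0,0,0],3],[[0,0,0],[0,0,0],3],[[0,0,0],[0,0,0],3]]'

```text
clock: 14.25
eef_pos: [0.5369, -0.2277, 0.1394]
eef_rot: [0.0, -0.267, 0.964, -0.0]
ft_force: [-0.7, 0.2, -1.6]
grip_width: 0.0385
```

Run:
```python
from h import *
import cv2
s=grab_frame("scene")[:,:,::-1];t=grab_frame("top")[:,:,::-1]
cv2.imwrite("pics/s10.png",cv2.resize(s[160:320,340:500],None,fx=3.7,fy=3.7,interpolation=2))
cv2.imwrite("pics/t10.png",cv2.resize(t[120:250,400:510],None,fx=4,fy=4,interpolation=2))
st=read_state();print(st["eef_pos"],st["eef_rot"],st["grip_width"],st["ft_force"])
```

```text
[ 0.5368862  -0.227835    0.13930648] [-2.33531994e-05 -2.66386048e-01  9.63866418e-01  1.99103430e-05] 0.03806622251473708 [-1.23421545 -0.04843184 -0.33410021]
```

View pics/s10.png

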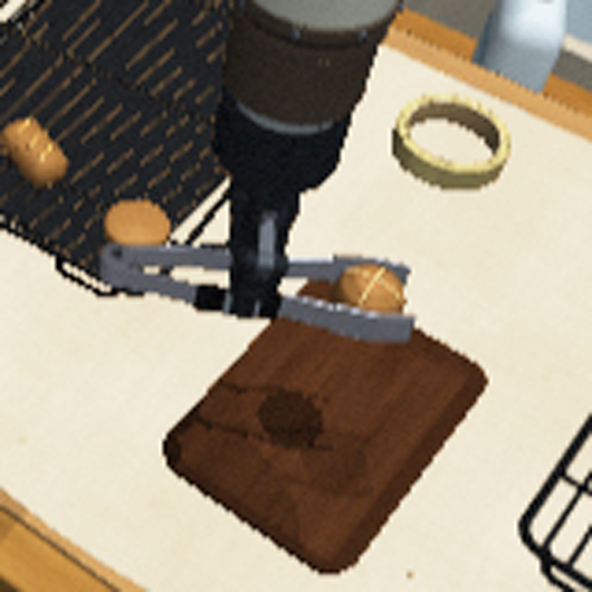

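View pics/t10.png

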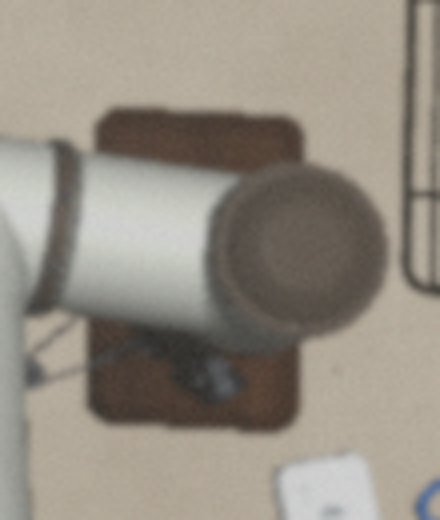

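The bun is clearly visible in the jaws at crop (372,287). Next I'll check where it hangs.

Run:
```python
from h import *
for z in(.145,.15,.155,.16):print(z,ray("scene",440.2,237.2,z))
for q in[(102,110),(303,118),(298,432),(88,418)]: print(np.round(ray("top",400+q[0]/4-.4,120+q[1]/4-.4,.018),3))
```

```text
0.145 [ 0.59038226 -0.29704335  0.145     ]
0.15 [ 0.58588517 -0.29813637  0.15      ]
0.155 [ 0.58138808 -0.29922939  0.155     ]
0.16 [ 0.57689099 -0.30032241  0.16      ]
[ 0.691 -0.233  0.018]
[ 0.689 -0.374  0.018]
[ 0.469 -0.37   0.018]
[ 0.475 -0.224  0.018]
```

Request:
arm_command --targets '[[[0,0,0],[0,0,0],3],[[0,0,0],[0,0,0],3],[[0,0,0],[0,0,0],3],[[0,0,0],[0,0,0],3],[[0,0,0],[0,0,0],3],[[0,0,0],[0,0,0],3]]'

```text
clock: 14.85
eef_pos: [0.537, -0.2278, 0.1393]
eef_rot: [-0.0, -0.266, 0.964, 0.0]
ft_force: [0.9, -0.0, -1.5]
grip_width: 0.0383
```

Run:
```python
from h import *
print(read_state()["grip_width"],hand_in())
```

```text
the job is handed in; nothing more can be done
0.03826281622639036 None
```

I took the tongs by their pads, shut them on the tall round bun, lifted it off the rack and handed in at about 14.9 s. The bun was held still over the middle of the tray.

**Last checks:**
- **Bun position:** the scene camera showed it in the jaws at about (0.581, -0.299). I measured the tray middle at (0.581, -0.300). The bun's centre is about 0.15 m above the counter, worked out from the tool height because the picture alone doesn't fix it.
- **Bystanders:** the tray's corners measured within about 2 mm of where they were at the start. The roll, biscuit and look-alikes looked unmoved in the pictures. I did not check the bell and marker again at the end, but the arm did not go near the bell on the later moves.

**What disagreed:**
- **Grip width:** it stayed at 38.0–38.5 mm, where about 40 mm was expected on the bun.
- **Closing on the tongs:** there was a brief 7.5 N upward force, probably the fingertips or tongs touching the counter.
- **Turn before the pick-up:** I overshot by about 6°, so the tongs came in slightly angled; I corrected the position for it.

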